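Zero, set peak hold and pull: proof-loading a rigging screw

ROBOT

A 7-joint arm with a two-finger parallel gripper is mounted at the origin on the work surface. World frame = base frame: x ahead of the robot, y to its left, z up, the work surface at z = 0. Lengths are in m, angles in rad, forces in N, time in s.
With the tool pointing down it reaches from about 0.4 to 0.85 m from the base axis. Payload 10.4 kg.
Tool frame: the origin (TCP) lies at the very end of the fingers, on their centre line; the grasp point (between the pads) lies 19 mm behind it; x points along the fingers, z is the direction in which the jaws open and shut, and the axes are right-handed (so a half turn about x gives the same grasp; the last joint's range is limited). The gripper opens to 85 mm and grips with 20 to 120 N. Pads are 22 mm wide; open, the fingers measure 114 mm over their backs; the gripper's body (76 mm by 85 mm) begins 54 mm behind the grasp point. The pads swing forward as they close: fully open they stand 13 mm farther back than shut.
Start: joints at [-1.204, 0.332, -0.065, 1.46, 0.022, 1.35, -0.088], TCP at [0.237, 0.578, 0.231] pointing down, gripper open.
Joint ranges: [-2.6, 2.6], [-0.5, 2.12], [-1.47, 1.34], [0.16, 2.42], [-1.27, 4.41], [0.06, 2.06], [-2.6, 2.6]. Speed limits (rad/s): [2.22, 2.22, 2.79, 2.79, 3.14, 3.14, 3.14].

INTERFACE

Orientations are given as a unit quaternion [x, y, z, w].
In Python, from workcell import readout, camera, manip gives the robot as it stands.
- The arm moves only by the shell command python3 -m inch 'ROWS' [FORCE]. ROWS is JSON, a list of rows, each a list of 3 entries, a list of its own where there are three numbers: the turn, a rotation vector about the tool's x, y, z in degrees, then the shift along the tool's x, y, z in mm, then the closure, from 0 (fully open) to 1 (shut). In form: [[[wx, wy, wz], [dx, dy, dz], hand], ...]. A call has 1 to 10 rows; each row is the pose to reach, as a shift and turn from the pose measured when the call began, along the tool's axes at that moment; what a row does not reach only later rows make up. A row lasts 1/8 s, in which the tool goes at most 62.5 mm and 10.7 degrees, less where a joint would pass 70% of its speed; a pose out of reach is approached as far as the arm can. A call with a gripper value outside its range is refused whole. The fingers move at their own pace and stop on an object; FORCE is the grip in N (left out, the last holds). Time passes only in rows, so rows that repeat a pose let the fingers close. It gives the time, the measured TCP pose, the force and the opening at its end, in the units of the state.
- readout.get_obs(): the state, without advancing time (a new reading comes with each control period).
- camera(name): name is "scene" or "side" or "wrist"; returns a dict with "pixels" (420x560x3 uint8, red, green, blue), "range_z" (420x560 float32, m along the optical axis (not along the pixel's ray), 0 where there is no reading), "intrinsics" (3x3 intrinsics, pixels), "dist" ([k1, k2, p1, p2, k3] as OpenCV has them; the pictures are not rectified), "extrinsics" (4x4, takes a point from world to camera coordinates); the wrist camera has in their place "T_tool_cam" (4x4, takes a point from camera to tool coordinates, whose origin is the TCP and whose axes are the tool frame's). Camera axes: x right, y down, z forward; pixel columns grow to the right and rows downward; lengths in m; the calibration is good to about 2 mm. A picture is of the moment at which its call begins: read the wrist's pose just before it.
- manip.hand_in(): hands the job in, once; it reports no verdict.
The state is a dict: "clock": time; "joint_pos": joint angles; "joint_velocities": joint speeds; "tau": joint torques, N m; "position": TCP position; "ee_rot": TCP orientation; "ft_force": force on the tool from outside, world axes, zero at the start; "torque": the same for the moment, N m; "grip_width": opening from 0.0 (shut) to 1.0 (fully open).
Only numpy, scipy, OpenCV 4.12 (cv2) and the standard library are available. Lean on these libraries where they do the work, as an engineer would, in place of code of your own. Each camera call takes 0.05 s, during which the arm holds its last target.

TASK

The rigging screw is pinned in the bench pull tester and ready for its proof load. Using light fingertip presses only, press the blue zero key on the grey readout console, then press down the raised yellow half of its rocker switch until the switch has gone right over to peak hold, then press the green pull button on the orange radio remote down where it lies and keep it held: finish while still holding it down. Do not pick up or shove the remote, press no other button, and leave the loose tools and fittings where they are.

Things in the scene. Friction and masses are not known exactly. Their poses are not given: they have to be found in the camera images.
- console: Fixed grey console, 160 mm deep (x), 220 mm wide (y), its -x side to the robot, turned up to 0.35 rad. Origin: centre of its underside. +x half: sloped display, at most 81 mm high; -x half: level black key deck, 51 mm high, with a row at x = -34 mm: grey units key y = +75 mm, blue zero key y = +15, rocker y = -55. Behind it, from 0.76 m ahead of the robot, a fixed tester 210 mm high: keep clear.
- zero_top (a point): Middle of the top of the blue round zero key (27 mm across), 63 mm above the bench; moves down with it. Fingers need only come straight down on it.
- zero (a joint): Travel of the zero key: 0 up, 0.008 m fully down; springs back. Takes about 1.5 N to start and 3.5 N fully down; anything over 30 N would damage it. Registered beyond about 3 mm for 0.1 s.
- peak_pad (a point): Middle of where the yellow half of the rocker switch lies once pressed level (fixed to the console, 57.5 mm above the bench). At the start that half slopes up away from the pivot: its outer (console -x) edge stands about 65 mm above the bench, 24 mm from the pivot.
- peak_pivot (a point): Middle line of the rocker switch (fixed to the console, 57.5 mm above the bench). The V-shaped rocker is 50 mm long along the console's x and 30 mm wide along y; the yellow half is on the -x side, the plain black half on the +x side.
- peak (a joint): Angle of the rocker: 0 = track (black half level, yellow half up), 0.28 rad = peak hold (yellow half level, black half up). It stays where it is left; about 2 to 4 N on the yellow half tips it; never over 30 N.
- remote: Loose radio remote, about 0.5 kg, orange with black face, 225 mm long (its x), 72 mm wide, 32 mm thick (face at 33.5 mm), lying face up on the bench. Origin: centre of its underside; z up. Buttons along its centre line: green pull at x = -68 mm (the end nearer the robot), black release at x = 0, red mushroom stop at x = +72 mm. Turned up to 0.6 rad.
- pull_top (a point): Middle of the top of the round green pull button (27 mm across, white arrow), 45 mm above the bench; moves down with it.
- pull (a joint): Travel of the pull button: 0 up, 0.008 m fully down; springs back. About 1.5 N to start, 3.5 N fully down, never over 30 N; counts as held beyond about 3 mm.
- units (a joint): Travel of the grey units key on the console (its top 63 mm above the bench): not to be pressed, leave at 0.
- release (a joint): Travel of the black release button on the remote (45 mm high): leave at 0.
- stop (a joint): Travel of the red mushroom stop on the remote (49 mm high, 32 mm across): leave at 0.
- shackle: Loose steel bow shackle lying flat beside the remote, about 100 x 62 mm, 24 mm high. Leave alone.
- thimble: Loose heart-shaped wire-rope thimble lying flat, about 95 x 50 mm, 17 mm high. Leave alone.
- fid: Loose splicing fid, wooden handle and steel blade, 265 mm long along its x, 30 mm high. Leave alone.
- mallet: Loose wooden mallet, 290 mm long along its x (head at +x), head 74 mm high and 120 mm long. Leave alone.
- grease_tin: Loose round tin, 76 mm across, 70 mm high, upright. Leave alone.
- tape_roll: Loose roll of white tape lying flat, 96 mm across, 25 mm high. Leave alone.

How it is judged:
On the way, in this order (a step that is already met when the one before it is completed fails the run):
1. the zero key is pressed while the rocker is still on track (value of joint zero above 0.003 m and value of joint peak below 0.1 rad), for 0.1 s.
2. the rocker is over at peak hold, the zero key up again (value of joint peak above 0.2 rad and value of joint zero below 0.002 m), for 0.2 s.
3. the pull button is held down by the fingers (value of joint pull above 0.003 m and value of joint peak above 0.2 rad and contact force between the fingers and pull above 1 N), for 0.3 s.
At the end, for the whole second after the job is handed in: The program has ended with the fingers still holding the pull button down (over 3 mm of its 8 mm, under 30 N), the rocker over at peak hold (over 0.2 of 0.28 rad), the zero key up, and the remote flat on the bench within 20 mm of where it lay (all of step 2 and value of joint pull above 0.003 m and contact force between the fingers and remote between 1 and 30 N and height (world z) of remote below 0.006 m and angle between remote's own z axis and vertical below 0.06 rad and distance of remote from where it was at the start of the episode below 0.02 m and linear speed of remote below 0.02 m/s); the arm keeps its last pose, push and grip.
It fails at once if pressed harder than 30 N on the console or the remote (contact force between any of the fingers, the arm and console above 30 N or contact force between any of the fingers, the arm and remote above 30 N).
It fails at once if out of order: zero pressed with the rocker already at peak hold, or pull pressed before it was there ((value of joint zero above 0.003 m and value of joint peak above 0.14 rad) or (value of joint pull above 0.003 m and value of joint peak below 0.18 rad)).
It fails at once if another button pressed (value of joint any of units, release, stop above 0.003 m).
It fails at once if the remote picked up, tipped or shoved (over 20 mm) (height (world z) of remote above 0.008 m or angle between remote's own z axis and vertical above 0.12 rad or distance of remote from where it was at the start of the episode above 0.02 m).
It fails at once if a loose tool or fitting moved over 20 mm (distance of any of shackle, thimble, fid, mallet, grease_tin, tape_roll from where it was at the start of the episode above 0.02 m).
It also fails if it takes over 51 s, if anything falls off the work surface, if the arm or the gripper's body presses on something with over 40 N, if the wrist force passes 120 N, or if a joint passes its speed limit or range.

## Working session

There is one attempt and no reset: what is moved stays moved. The work goes in short steps, Python scripts to look and compute and a shell command to move; the robot and the scene stay as the last step left them, time stands still between calls to the robot, and variables do not carry over. Pictures are saved under pics/ and viewed, and the job is handed in when it is done.

```bash
mkdir -p pics; ls; cat > h.py <<'E'
import numpy as np,cv2
from workcell import readout,camera,manip
from scipy.spatial.transform import Rotation as R
def save(n,f):
    c=camera(n); cv2.imwrite(f,c['pixels'][:,:,::-1]); return c
def ext(c,obs=None):
    if 'extrinsics' in c: return np.array(c['extrinsics'])
    T=np.eye(4);T[:3,:3]=R.from_quat(obs['ee_rot']).as_matrix();T[:3,3]=obs['position']
    return np.linalg.inv(T@np.array(c['T_tool_cam']))
def ray(c,E,uv,z):
    p=cv2.undistortPoints(np.array([[uv]],float),np.array(c['intrinsics']),np.array(c['dist']))[0,0]
    Rm=E[:3,:3];o=-Rm.T@E[:3,3];d=Rm.T@np.array([p[0],p[1],1])
    return o+d*(z-o[2])/d[2]
def depthpt(c,E,uv):
    z=c['range_z'][int(round(uv[1])),int(round(uv[0]))]
    p=cv2.undistortPoints(np.array([[uv]],float),np.array(c['intrinsics']),np.array(c['dist']))[0,0]
    return E[:3,:3].T@(np.array([p[0]*z,p[1]*z,z])-E[:3,3])
E
python3 - <<'E'
from h import *
o=readout.get_obs();print(o)
for n in('scene','side','wrist'):
    c=save(n,f'pics/{n}0.png'); np.savez(f'{n}0.npz',**c)
E
```

```text
pics
{'clock': 0.0, 'joint_pos': array([-1.20362544,  0.33285616, -0.06469816,  1.46096871,  0.02160499,
        1.34991363, -0.08851456]), 'joint_velocities': array([ 7.51372562e-05,  7.61731294e-04,  6.09666731e-04, -1.58417125e-03,
       -7.98407889e-04, -4.05447111e-04, -1.07072677e-03]), 'tau': array([ 1.54422094e-03, -6.25440931e+01,  5.05112554e-02, -3.91607165e+01,
        1.63423747e-02,  9.73346236e-03, -3.09873087e-05]), 'position': array([0.23734494, 0.57775608, 0.23051267]), 'ee_rot': array([-0.3940167 ,  0.58777116,  0.39340254,  0.58695003]), 'ft_force': array([-0.05861604, -0.62699007, -0.25339255]), 'torque': array([-0.04588626, -0.05811551, -0.00447526]), 'grip_width': 1.0006449712262404}
```

View pics/scene0.png

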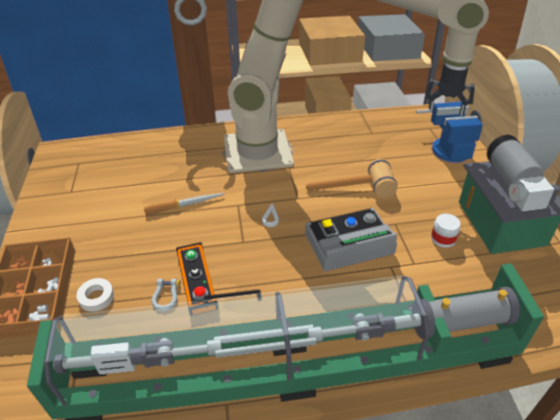

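View pics/side0.png

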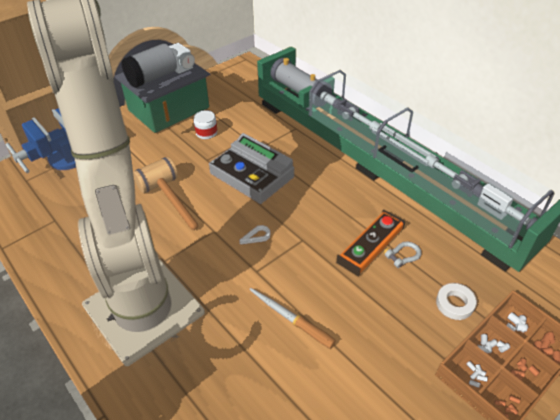

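View pics/wrist0.png

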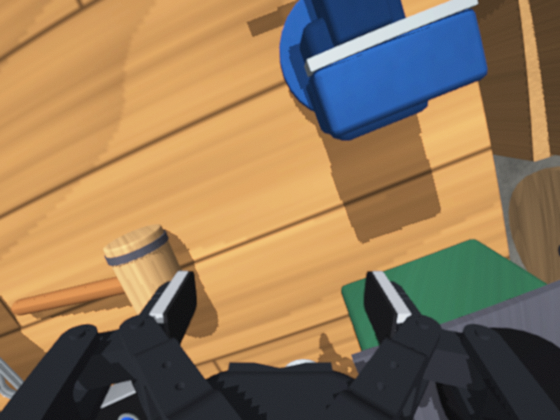

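The scene view has blue at about (350,222), yellow at (328,225), green at (190,256) and red at (200,292). The side view has blue at about (240,167), yellow at (256,177) and green at (358,251). Next I'll measure them by colour in both views.

```bash
cat > m.py <<'E'
from h import *
win={'scene':{'blue':(340,212,362,232,.063),'yellow':(316,214,338,236,.062),'green':(180,246,202,266,.045),'red':(190,283,212,300,.049)},
'side':{'blue':(230,158,250,176,.063),'yellow':(244,168,268,186,.062),'green':(346,242,370,262,.045),'red':(376,212,400,230,.049)}}
rg={'blue':((100,120,60),(125,255,255)),'yellow':((22,150,120),(34,255,255)),'green':((45,110,50),(85,255,255)),'red':((0,180,110),(6,255,255))}
res={}
for n in win:
    c=dict(np.load(n+'0.npz'));E=ext(c);hsv=cv2.cvtColor(c['pixels'],cv2.COLOR_RGB2HSV)
    print(n,'cam',-E[:3,:3].T@E[:3,3])
    for k,(a,b,x,y,z) in win[n].items():
        m=cv2.inRange(hsv,*rg[k]);w=np.zeros_like(m);w[b:y,a:x]=m[b:y,a:x]
        nl,lab,st,ce=cv2.connectedComponentsWithStats(w)
        i=1+np.argmax(st[1:,4]);ys,xs=np.nonzero(lab==i)
        uv=ce[i];print(k,st[i],uv.round(1),'plane',ray(c,E,uv,z).round(4),'depth',depthpt(c,E,uv).round(4))
        p=cv2.undistortPoints(uv.reshape(1,1,2),c['intrinsics'],c['dist'])[0,0]
        res.setdefault(k,[]).append((E[:3],p))
for k,v in res.items():
    X=cv2.triangulatePoints(v[0][0],v[1][0],v[0][1],v[1][1])[:,0];print(k,'tri',(X[:3]/X[3]).round(4))
for n in win:
    c=dict(np.load(n+'0.npz'));
    for nm,(a,b,x,y) in {'con':{'scene':(290,190,410,280),'side':(195,120,305,210)}[n],'rem':{'scene':(150,230,270,320),'side':(320,195,440,285)}[n]}.items():
        cv2.imwrite(f'pics/{n}_{nm}.png',cv2.resize(c['pixels'][b:y,a:x,::-1],None,fx=5,fy=5,interpolation=cv2.INTER_CUBIC))
E
python3 m.py
```

```text
scene cam [ 1.48789889 -0.13280032  1.02793554]
blue [347 216   9  10  73] [350.9 220.4] plane [0.4878 0.218  0.063 ] depth [0.4853 0.2188 0.0606]
yellow [322 218  10   9  70] [326.7 222.5] plane [0.4836 0.1472 0.062 ] depth [0.4823 0.1476 0.0607]
green [186 250  10   9  51] [190.5 253.9] plane [ 0.5276 -0.246   0.045 ] depth [ 0.5289 -0.2458  0.0464]
red [194 287  11   9  81] [199.2 290.7] plane [ 0.666  -0.2266  0.049 ] depth [ 0.6667 -0.2265  0.0498]
side cam [-0.20207966 -0.78239943  1.0990102 ]
blue [235 162  10   8  58] [239.5 165.1] plane [0.4843 0.2144 0.063 ] depth [0.4836 0.2134 0.0641]
yellow [249 174   9   6  41] [253.2 176.5] plane [0.4837 0.1468 0.062 ] depth [0.4861 0.1501 0.0584]
green [354 247   9   7  23] [357.  251.2] plane [ 0.5157 -0.2505  0.045 ] depth [ 0.5145 -0.2513  0.0468]
red [383 216  10   8  65] [387.1 219.5] plane [ 0.6602 -0.2295  0.049 ] depth [ 0.6653 -0.2263  0.0429]
blue tri [0.4861 0.218  0.0606]
yellow tri [0.4838 0.1471 0.062 ]
green tri [ 0.5206 -0.2468  0.0378]
red tri [ 0.6631 -0.2272  0.0454]
```

```bash
cat >> h.py <<'E'
def delta(target):
    o=readout.get_obs();M=R.from_quat(o['ee_rot']).as_matrix()
    print('pos',o['position'].round(4),'shift mm',(M.T@(np.array(target)-o['position'])*1000).round(1),'F',o['ft_force'].round(2),'t',o['clock'],'grip',round(o['grip_width'],3))
    print('axes\n',M.round(3))
E
python3 - <<'E'
from h import *
delta([.45,.18,.25]);c=dict(np.load('wrist0.npz'));print(c['T_tool_cam'].round(3),c['intrinsics'])
E
```

```text
pos [0.2374 0.5779 0.2307] shift mm [ -19.  -347.8 -287.3] F [ 0.04 -0.96  0.03] t 0.15 grip 0.996
axes
 [[-0.    -0.925  0.38 ]
 [-0.001  0.38   0.925]
 [-1.    -0.    -0.001]]
[[-0.    -0.307  0.952 -0.143]
 [-0.002 -0.952 -0.307  0.077]
 [ 1.    -0.002 -0.001  0.001]
 [ 0.     0.     0.     1.   ]] [[293.83294162   0.         279.77794087]
 [  0.         293.83294162 216.73492592]
 [  0.           0.           1.        ]]
```

View pics/side_con.png

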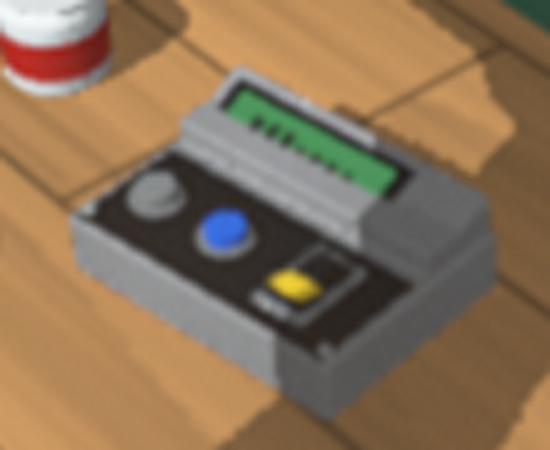

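View pics/scene_rem.png

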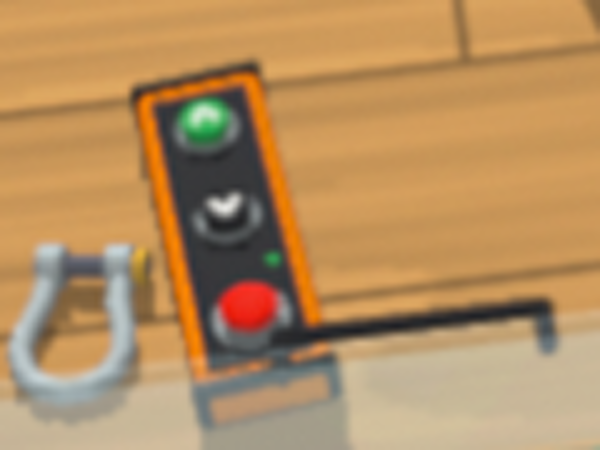

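```bash
python3 -m inch '[[[-3,0,0],[2,-30,-23],1],[[-6,0,0],[5,-70,-54],1],[[-10,0,0],[9,-115,-90],1],[[-14,0,0],[13,-160,-125],1],[[-18,0,0],[17,-205,-160],1],[[-22,0,0],[21,-250,-195],1],[[-25,0,0],[25,-295,-230],1],[[-28,0,0],[30,-335,-260],1],[[-29,0,0],[30,-353,-274],1],[[-29,0,0],[30,-353,-274],1]]' 30
python3 - <<'E'
from h import *
delta([.46,.19,.2]);o=readout.get_obs();c=save('wrist','pics/w1.png');np.savez('w1.npz',**c,pos=o['position'],ee=o['ee_rot'])
E
```

```text
clock: 1.4
position: [0.4604, 0.1885, 0.2009]
ee_rot: [0.528, -0.471, -0.527, -0.471]
ft_force: [-0.3, 0.3, 0.2]
grip_width: -0.001
pos [0.4604 0.1885 0.2009] shift mm [0.9 0.3 1.6] F [-0.27  0.31  0.23] t 1.4 grip -0.001
axes
 [[-0.    -0.994 -0.113]
 [-0.001 -0.113  0.994]
 [-1.     0.001 -0.001]]
```

View pics/w1.png

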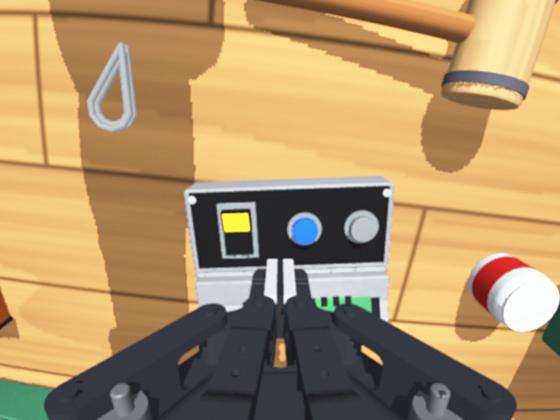

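The wrist view shows the yellow half at (236,222), blue at (304,229) and grey at (361,226). The shut finger tips are at (280,262).

```bash
python3 - <<'E'
from h import *
d=dict(np.load('w1.npz'));o={'position':d['pos'],'ee_rot':d['ee']};E=ext(d,o)
hsv=cv2.cvtColor(d['pixels'],cv2.COLOR_RGB2HSV)
for k,lo,hi,z in(('blue',(100,120,60),(125,255,255),.063),('yellow',(22,150,120),(34,255,255),.062)):
    m=cv2.inRange(hsv,lo,hi);m[:190]=0;m[260:]=0;m[:,:200]=0;m[:,400:]=0
    nl,lab,st,ce=cv2.connectedComponentsWithStats(m);i=1+np.argmax(st[1:,4]);print(k,st[i],ce[i].round(1),ray(d,E,ce[i],z).round(4),depthpt(d,E,ce[i]).round(4))
# deck screw heads/dark deck corners and rocker frame
for nm,uv,z in(('grey',(361,225),.063),('screwL',(194,201),.051),('screwR',(387,193),.051),('fL',(190,188),.051),('fR',(392,181),.051)):
    print(nm,ray(d,E,uv,z).round(4),depthpt(d,E,uv).round(4))
x,y,w,h=170,170,240,110
cv2.imwrite('pics/w1c.png',cv2.resize(d['pixels'][y:y+h,x:x+w,::-1],None,fx=3.3,fy=3.3,interpolation=cv2.INTER_CUBIC))
E
```

```text
blue [292 218  26  27 560] [304.5 230.9] [0.4866 0.2163 0.063 ] [0.486  0.2161 0.0646]
yellow [222 212  29  21 534] [235.9 222.2] [0.4853 0.1459 0.062 ] [0.4849 0.146  0.0632]
grey [0.4739 0.2728 0.063 ] [0.4738 0.2727 0.0632]
screwL [0.471  0.0998 0.051 ] [0.4706 0.1002 0.0524]
screwR [0.4404 0.2969 0.051 ] [0.44   0.2961 0.053 ]
fL [0.4577 0.0953 0.051 ] [0.4596 0.0931 0.043 ]
fR [0.4275 0.2993 0.051 ] [ 0.4352  0.3206 -0.0013]
```

View pics/w1c.png

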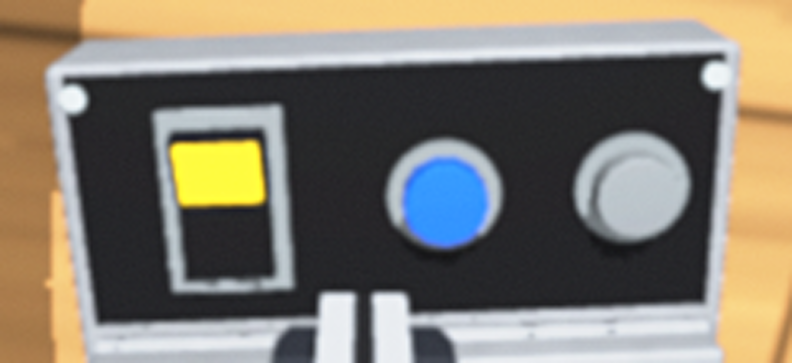

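Console yaw comes out at about 0.155 rad, and the spacings and heights agree with what was given. Moving above the zero key.

```bash
python3 -m inch '[[[-2,0,0],[40,-15,12],1],[[-2,0,0],[85,-29,24.5],1],[[-2,0,0],[115,-29.3,24.5],1],[[-2,0,0],[120,-29.3,24.5],1],[[-2,0,0],[120,-29.3,24.5],1]]'
python3 - <<'E'
from h import *
delta([.4868,.2163,.057]);c=save('wrist','pics/w2.png')
E
```

```text
clock: 2.08
position: [0.4859, 0.2184, 0.0816]
ee_rot: [0.536, -0.461, -0.536, -0.461]
ft_force: [-0.6, 0.0, 0.9]
grip_width: 0.003
pos [0.4859 0.2184 0.0816] shift mm [24.6 -0.6 -2.2] F [-0.57  0.02  0.87] t 2.075 grip 0.003
axes
 [[-0.    -0.989 -0.15 ]
 [-0.001 -0.15   0.989]
 [-1.     0.    -0.   ]]
```

View pics/w2.png

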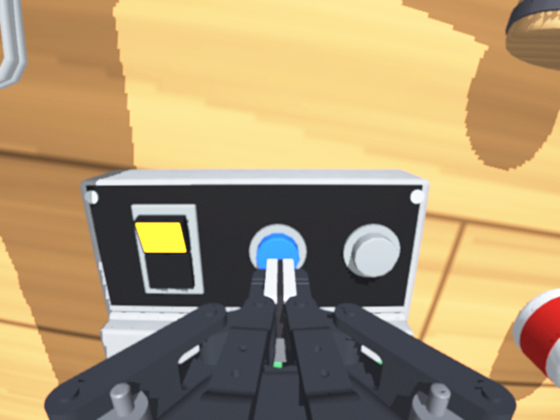

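The picture shows the tips at (280,262), just above the blue key at (278,248), and they are aligned with it. Pressing down gradually.

```bash
python3 -m inch '[[[0,0,0],[8,-0.6,-2],1],[[0,0,0],[14,-0.6,-2],1],[[0,0,0],[18,-0.6,-2],1],[[0,0,0],[21,-0.6,-2],1],[[0,0,0],[24,-0.6,-2],1],[[0,0,0],[25,-0.6,-2],1],[[0,0,0],[25,-0.6,-2],1],[[0,0,0],[25,-0.6,-2],1]]'
python3 - <<'E'
from h import *
delta([.4868,.2163,.057])
E
```

```text
clock: 3.12
position: [0.4872, 0.2165, 0.0573]
ee_rot: [0.536, -0.461, -0.536, -0.461]
ft_force: [-2.3, -0.4, 3.6]
grip_width: -0.002
pos [0.4872 0.2165 0.0573] shift mm [ 0.3  0.4 -0.1] F [-2.27 -0.41  3.58] t 3.125 grip -0.002
axes
 [[ 0.001 -0.989 -0.15 ]
 [ 0.    -0.15   0.989]
 [-1.    -0.001  0.   ]]
```

```bash
python3 -m inch '[[[0,0,0],[0,0,0],1],[[0,0,0],[0,0,0],1],[[0,0,0],[-15,0,0],1],[[0,0,0],[-35,0,0],1],[[0,0,0],[-35,0,0],1]]'
python3 - <<'E'
from h import *
delta([.481,.145,.080]);c=save('wrist','pics/w3.png')
E
```

```text
clock: 3.75
position: [0.4884, 0.2172, 0.0944]
ee_rot: [0.537, -0.46, -0.536, -0.462]
ft_force: [-0.4, -0.8, -0.1]
grip_width: 0.003
pos [0.4884 0.2172 0.0944] shift mm [ 14.2  18.2 -70.3] F [-0.44 -0.8  -0.1 ] t 3.75 grip 0.003
axes
 [[ 0.004 -0.989 -0.15 ]
 [ 0.002 -0.15   0.989]
 [-1.    -0.004  0.001]]
```

View pics/w3.png

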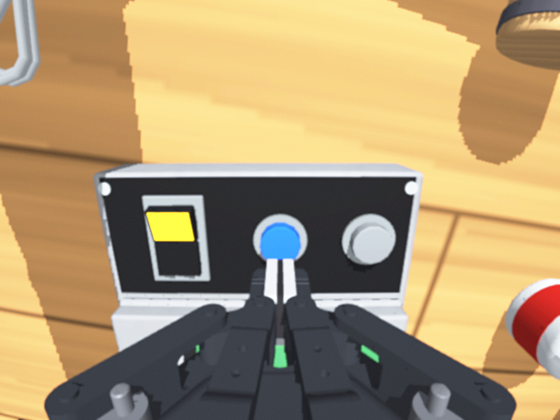

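The key is up again and nothing else has changed. Moving above the yellow half, now at (170,227).

```bash
python3 -m inch '[[[0,0,0],[0,8,-30],1],[[0,0,0],[0,18,-60],1],[[0,0,0],[8,18,-70],1],[[0,0,0],[14,18,-70.3],1],[[0,0,0],[14,18,-70.3],1]]'
python3 - <<'E'
from h import *
delta([.481,.145,.0575]);c=save('wrist','pics/w4.png')
E
```

```text
clock: 4.42
position: [0.4801, 0.1457, 0.0783]
ee_rot: [0.536, -0.46, -0.536, -0.461]
ft_force: [0.5, 0.3, -0.4]
grip_width: 0.002
pos [0.4801 0.1457 0.0783] shift mm [20.8 -0.8 -0.8] F [ 0.52  0.28 -0.37] t 4.425 grip 0.002
axes
 [[ 0.001 -0.989 -0.151]
 [ 0.001 -0.151  0.989]
 [-1.    -0.001  0.001]]
```

View pics/w4.png

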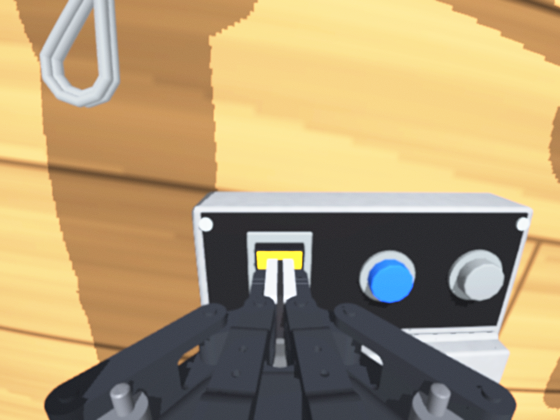

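The tips at (280,262) sit over the yellow half at (280,260). Pressing.

```bash
python3 -m inch '[[[0,0,0],[8,0,-0.8],1],[[0,0,0],[13,0,-0.8],1],[[0,0,0],[16,0,-0.8],1],[[0,0,0],[18,0,-0.8],1],[[0,0,0],[20,0,-0.8],1],[[0,0,0],[21,0,-0.8],1],[[0,0,0],[21,0,-0.8],1]]'
python3 - <<'E'
from h import *
delta([.481,.145,.0575])
E
```

```text
clock: 5.35
position: [0.4806, 0.1449, 0.0577]
ee_rot: [0.537, -0.46, -0.536, -0.461]
ft_force: [0.7, 0.6, 0.4]
grip_width: 0.001
pos [0.4806 0.1449 0.0577] shift mm [ 0.2 -0.4 -0. ] F [0.72 0.58 0.42] t 5.35 grip 0.001
axes
 [[ 0.002 -0.989 -0.151]
 [ 0.001 -0.151  0.989]
 [-1.    -0.002  0.001]]
```

```bash
python3 -m inch '[[[0,0,0],[1,0,0],1],[[0,0,0],[1,0,0],1],[[0,0,0],[-20,0,0],1],[[0,0,0],[-60,0,0],1],[[0,0,0],[-100,15,0],1],[[0,0,0],[-100,15,0],1]]'
python3 - <<'E'
from h import *
delta([.43,-.24,.16]);c=save('wrist','pics/w5.png')
E
```

```text
clock: 6.1
position: [0.4668, 0.1431, 0.1606]
ee_rot: [0.537, -0.458, -0.535, -0.463]
ft_force: [0.1, -0.8, -1.0]
grip_width: 0.004
pos [0.4668 0.1431 0.1606] shift mm [  -1.1   94.3 -373.1] F [ 0.14 -0.81 -1.05] t 6.1 grip 0.004
axes
 [[ 0.007 -0.989 -0.151]
 [ 0.004 -0.151  0.989]
 [-1.    -0.007  0.003]]
```

View pics/w5.png

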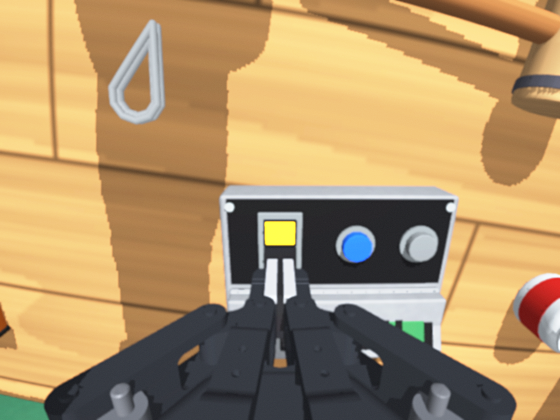

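```bash
python3 - <<'E'
from h import *
def fit(c,E,box):
    hsv=cv2.cvtColor(c['pixels'],cv2.COLOR_RGB2HSV);m=cv2.inRange(hsv,(22,150,120),(34,255,255))
    P=[]
    a,b,x,y=box
    for v in range(b,y):
        for u in range(a,x):
            if m[v,u] : P.append(depthpt(c,E,(u,v)))
    P=np.array(P);A=np.c_[P[:,:2]-P[:,:2].mean(0),np.ones(len(P))]
    s=np.linalg.lstsq(A,P[:,2],rcond=None)[0];print(len(P),'slope xy',s.round(3),P.min(0).round(4),P.max(0).round(4))
d=dict(np.load('w1.npz'));fit(d,ext(d,{'position':d['pos'],'ee_rot':d['ee']}),(215,205,260,240))
o=readout.get_obs();c=camera('wrist');fit(c,ext(c,o),(258,215,302,250))
E
```

```text
534 slope xy [-1.903  0.267  0.065] [0.3843 0.1317 0.0558] [0.4987 0.1798 0.3441]
770 slope xy [-0.516 -0.08   0.059] [0.3897 0.1305 0.0558] [0.4996 0.1606 0.3015]
```

```bash
python3 - <<'E'
from h import *
def fit(c,E,box):
    hsv=cv2.cvtColor(c['pixels'],cv2.COLOR_RGB2HSV);m=cv2.inRange(hsv,(22,150,120),(34,255,255))
    a,b,x,y=box
    P=np.array([depthpt(c,E,(u,v)) for v in range(b,y) for u in range(a,x) if m[v,u]])
    P=P[abs(P[:,2]-np.median(P[:,2]))<.01]
    A=np.c_[P[:,:2]-P[:,:2].mean(0),np.ones(len(P))]
    s=np.linalg.lstsq(A,P[:,2],rcond=None)[0];print(len(P),'slope xy',s.round(3),P.min(0).round(4),P.max(0).round(4))
d=dict(np.load('w1.npz'));fit(d,ext(d,{'position':d['pos'],'ee_rot':d['ee']}),(215,205,260,240))
o=readout.get_obs();c=camera('wrist');fit(c,ext(c,o),(258,215,302,250))
E
```

```text
529 slope xy [-0.282 -0.047  0.062] [0.4726 0.1317 0.0558] [0.4987 0.1606 0.066 ]
771 slope xy [-0.011  0.002  0.059] [0.472  0.131  0.0553] [0.4987 0.1605 0.0604]
```

The yellow half's slope went from 0.28 to 0.01, so the rocker is at peak hold. Next, over to the remote.

```bash
python3 -m inch '[[[0,0,0],[-10,3,-30],1],[[0,0,0],[-20,8,-80],1],[[0,0,0],[-30,14,-135],1],[[0,0,0],[-30,20,-190],1],[[0,0,0],[-30,25,-245],1],[[0,0,0],[-30,30,-300],1],[[0,0,0],[-30,34,-350],1],[[0,0,0],[-30,36,-380],1],[[0,0,0],[-30,36,-387],1],[[0,0,0],[-30,36,-387],1]]'
python3 - <<'E'
from h import *
delta([.52,-.247,.06]);o=readout.get_obs();c=save('wrist','pics/w6.png');np.savez('w6.npz',**c,pos=o['position'],ee=o['ee_rot'])
E=ext(c,o);hsv=cv2.cvtColor(c['pixels'],cv2.COLOR_RGB2HSV)
for k,lo,hi,z in(('green',(45,110,50),(85,255,255),.045),('red',(0,180,110),(6,255,255),.049)):
    m=cv2.inRange(hsv,lo,hi)
    nl,lab,st,ce=cv2.connectedComponentsWithStats(m)
    for i in 1+np.argsort(-st[1:,4])[:3]: print(k,st[i],ce[i].round(1),ray(c,E,ce[i],z).round(4),depthpt(c,E,ce[i]).round(4))
E
```

```text
clock: 7.5
position: [0.488, -0.2451, 0.1857]
ee_rot: [-0.536, 0.461, 0.537, 0.461]
ft_force: [0.1, -0.0, 0.2]
grip_width: 0.004
pos [ 0.488  -0.2451  0.1857] shift mm [125.6 -31.4  -6.8] F [ 0.07 -0.03  0.21] t 7.5 grip 0.004
axes
 [[-0.    -0.989 -0.151]
 [ 0.001 -0.151  0.989]
 [-1.     0.     0.001]]
green [   0  375   65   45 1796] [ 27.6 397.5] [ 0.8195 -0.554   0.045 ] [ 0.8014 -0.5408  0.0577]
green [260 223  25  27 404] [272.1 235.9] [ 0.5245 -0.2479  0.045 ] [ 0.5244 -0.2479  0.0453]
red [275 338  10  17 139] [279.5 345.4] [ 0.6595 -0.2197  0.049 ] [ 0.6603 -0.2196  0.0481]
```

View pics/w6.png

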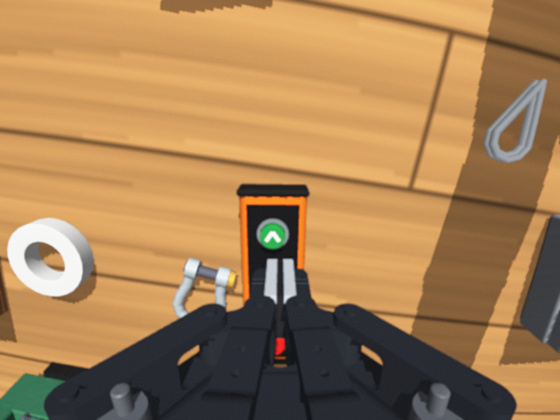

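The green button is at (272,236), which puts it at (0.5245,-0.248) with depth 0.0453. That agrees with the given 45 mm. Moving to hover over it.

```bash
python3 -m inch '[[[0,0,0],[40,-20,-5],1],[[0,0,0],[80,-35,-8],1],[[0,0,0],[112,-35,-8.3],1],[[0,0,0],[124,-35,-8.3],1],[[0,0,0],[124,-35,-8.3],1]]'
python3 - <<'E'
from h import *
delta([.524,-.248,.040]);c=save('wrist','pics/w7.png')
E
```

```text
clock: 8.18
position: [0.524, -0.2464, 0.0619]
ee_rot: [-0.536, 0.46, 0.537, 0.46]
ft_force: [0.5, 0.4, -0.1]
grip_width: 0.002
pos [ 0.524  -0.2464  0.0619] shift mm [21.9  0.3 -1.7] F [ 0.48  0.37 -0.11] t 8.175 grip 0.002
axes
 [[-0.001 -0.988 -0.153]
 [ 0.002 -0.153  0.988]
 [-1.     0.     0.002]]
```

View pics/w7.png

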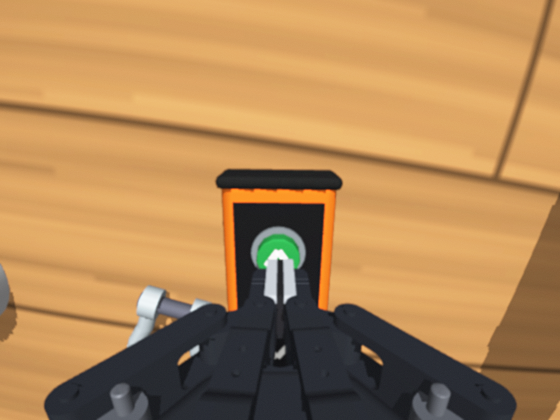

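The tips are centred on the green button at (278,252). Pressing.

```bash
python3 -m inch '[[[0,0,0],[8,0,-1.6],1],[[0,0,0],[14,0,-1.6],1],[[0,0,0],[18,0,-1.6],1],[[0,0,0],[21,0,-1.6],1],[[0,0,0],[23,0,-1.6],1],[[0,0,0],[23.5,0,-1.6],1],[[0,0,0],[23.5,0,-1.6],1],[[0,0,0],[23.5,0,-1.6],1],[[0,0,0],[23.5,0,-1.6],1]]'
python3 - <<'E'
from h import *
delta([.524,-.248,.0385]);save('wrist','pics/w8.png');save('side','pics/s8.png')
c=camera('side');cv2.imwrite('pics/s8r.png',cv2.resize(c['pixels'][140:285,200:440,::-1],None,fx=3.3,fy=3.3));delta([.524,-.248,.0385])
E
```

```text
clock: 9.35
position: [0.5248, -0.2484, 0.0394]
ee_rot: [-0.537, 0.46, 0.537, 0.461]
ft_force: [-1.8, 0.0, 3.2]
grip_width: 0.003
pos [ 0.5248 -0.2484  0.0394] shift mm [0.9 0.7 0.5] F [-1.78  0.03  3.21] t 9.35 grip 0.003
axes
 [[ 0.001 -0.988 -0.153]
 [ 0.001 -0.153  0.988]
 [-1.    -0.001  0.001]]
pos [ 0.5248 -0.2484  0.0394] shift mm [0.9 0.8 0.5] F [-1.01  1.05  3.29] t 9.5 grip -0.002
axes
 [[ 0.001 -0.988 -0.153]
 [ 0.001 -0.153  0.988]
 [-1.    -0.001  0.001]]
```

View pics/w8.png

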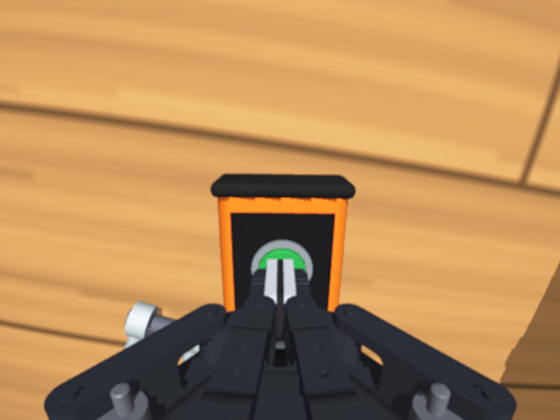

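View pics/s8r.png

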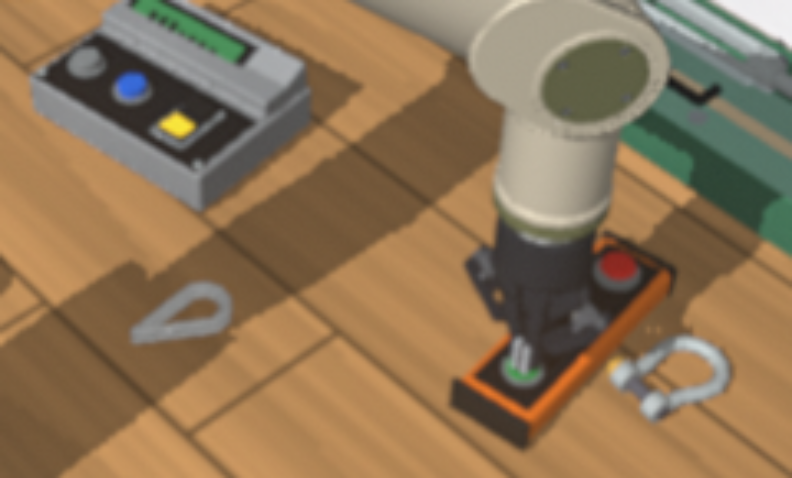

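Both views show the green button pressed, the remote undisturbed, the rocker's yellow half level and the blue key up. I'll press a touch deeper for margin and hold.

```bash
python3 -m inch '[[[0,0,0],[1,0,0],1],[[0,0,0],[1.5,0,0],1],[[0,0,0],[1.5,0,0],1],[[0,0,0],[1.5,0,0],1],[[0,0,0],[1.5,0,0],1],[[0,0,0],[1.5,0,0],1]]'
python3 - <<'E'
from h import *
delta([.524,-.248,.0385]);delta([.524,-.248,.0385]);manip.hand_in()
E
```

```text
clock: 10.25
position: [0.5248, -0.2484, 0.0379]
ee_rot: [-0.537, 0.46, 0.537, 0.461]
ft_force: [-1.5, 0.7, 3.2]
grip_width: 0.0
pos [ 0.5248 -0.2484  0.0379] shift mm [-0.6  0.7  0.5] F [-1.47  0.72  3.25] t 10.25 grip 0.0
axes
 [[ 0.001 -0.988 -0.153]
 [ 0.001 -0.153  0.988]
 [-1.    -0.001  0.001]]
pos [ 0.5248 -0.2484  0.0379] shift mm [-0.6  0.7  0.5] F [-1.47  0.72  3.25] t 10.25 grip 0.0
axes
 [[ 0.001 -0.988 -0.153]
 [ 0.001 -0.153  0.988]
 [-1.    -0.001  0.001]]
the job is handed in; nothing more can be done
```

I pressed the zero key, tipped the rocker over to peak hold, then pressed the green pull button. I handed the job in at 10.25 s with the button still held down; no verdict was reported.

- **Zero key:** it went down about 6 mm, with about 3.6 N at the wrist. The pictures afterwards show it up again.
- **Rocker:** the measured slope of the yellow half went from 0.28 to 0.01, so it is level and at peak hold.
- **Pull button:** the fingertips are at 37.9 mm, so the button is about 7 of its 8 mm down, with about 3.3 N downward at the wrist.
- **Everything else:** in the last pictures, taken just before the final 1.5 mm of press, the remote lay flat with no visible shift. Nothing loose in view had moved, but the mallet, tin, fid and tape roll were out of frame.

One reading I did not trace: a sideways force of 1 to 2 N showed at the wrist during the zero and pull presses. Readings in free air also wander by up to about 1 N.

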